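# Click the depth-stop turret round to its tallest post

### The job

The turret depth stop on the bench has a star-shaped thumbwheel that clicks from one stop post to the next. With a fingertip, flick the wheel round by its tabs, either way, the exact number of clicks that brings the tallest post under the depth rod; do not let the tallest post click past the rod. Leave the wheel resting in that click, and leave the loose things beside the stop where they are.

Things in the scene. Friction and masses are not known exactly. Their poses are not given: they have to be found in the camera images.
- depth_stop: grey frame of the depth stop, fixed to the bench, its yaw within 0.3 rad of 0. Origin on the bench under the wheel's axis; x points away from the robot at yaw 0, y left, z up. Base plate 12 mm thick, x = -42 to 118 mm, 80 mm wide. Behind the wheel a column (x = 88 to 112 mm, 136 mm tall) carries an arm (z = 112 to 134 mm) that reaches forward over the wheel to x = 19 mm and holds the depth rod.
- wheel (a joint): angle of the thumbwheel, rad, about its upright axis; grows clockwise seen from above. At 0, and at -6.283, the tallest post is under the rod. Clicks are 1.047 apart; it starts 2 to 4 clicks below 0 (-2.09, -3.14, -4.19; rarely hung half way between two). A spring plunger makes the clicks: a tab takes up to 7 N. Push each click fully: let go early, the wheel may stop short or spring back.
- wheel_centre (a point): centre of the star wheel, 36 mm above the bench: a level disc of radius 47 mm, z = 30 to 42 mm, with six straight radial tabs, 10 mm wide and as thick as the disc, out to radius 82 mm. In any click the tabs stand at 30, 90, 150, 210, 270, 330 degrees, anticlockwise from the frame's x, so a gap faces the robot. Round and under the tabs is free space down to the bench or base plate.
- tall_post_top (a point): centre of the top of the tallest post, 78 mm above the bench; turns with the wheel. Six upright steel posts, 13 mm thick, stand on the disc midway between the tabs, 33 mm from the axis: the tallest 36 mm tall, the others 8, 11, 14, 18 and 22 mm, rising in order anticlockwise after the tallest.
- rod_tip (a point): centre of the lower end of the fixed, upright depth rod (12 mm thick, with a black knob on top, up to z = 170 mm); 86 mm above the bench, 33 mm from the wheel's axis towards the frame's x
- screw_tin: loose bystander: round lidded tin, 67 mm across, 62 mm tall, to the left of the stop; origin at the centre of its underside
- tape_roll: loose bystander: roll of masking tape lying flat, 101 mm across, 24 mm tall, to the right of the stop; origin at the centre of its underside
- wood_strip: loose bystander: thin wood offcut 38 x 130 x 12 mm, to the left of the stop, near the front edge of the bench; origin at the centre of its underside

How it is judged:
By the outcome, as a careful person would: the job done as asked, in the order asked, and still so for the second after the job is handed in, with the robot touching nothing.
It also fails if it takes over 64 s, if anything falls off the work surface, if the arm or the gripper's body presses on something with over 40 N, if the wrist force passes 120 N, or if a joint passes its speed limit or range.

### The arm

A 6-joint arm with a two-finger parallel gripper is mounted at the origin on a cart in front of the work surface, level with it; the furniture and walls round the work are solid. World frame = base frame: x ahead of the robot, y to its left, z up, the work surface at z = 0. Lengths are in m, angles in degrees, forces in N, time in s.
With the tool pointing down it reaches from about 0.3 to 0.75 m from the base axis. Payload 8.5 kg.
Tool frame: the origin (TCP) lies at the very end of the fingers, on their centre line; the grasp point (between the pads) lies env.pinch_z behind it (env.pinch_z is the distance from the TCP to the grasp point, in m); z points along the fingers, y is the line along which they close (so a half turn about z gives the same grasp; the last joint's range is limited). The gripper opens to 85 mm and grips with 20 to 120 N. Pads are 22 mm wide; open, the fingers measure 114 mm over their backs; the gripper's body (76 mm by 85 mm) begins 54 mm behind the grasp point. The pads swing forward as they close: fully open they stand 13 mm farther back than shut.
Start: joints at [-78.226, 21.807, 74.336, -0, 83.858, -12.336], TCP at [0.225, -0.502, 0.231] pointing down, gripper open.
Joint ranges: [-178.18, 178.18], [-50.72, 133.34], [12.68, 142.11], [-81.47, 261.47], [9.98, 163.14], [-165.26, 165.26]. Speed limits (degrees/s): [136.94, 136.94, 180, 180, 180, 180].

### API

Orientations are given as a 3x3 rotation matrix whose columns are the frame's x, y, z axes.
In Python, from rig import telemetry, get_image, env gives the robot as it stands. The module is installed in compiled form; this text tells all that it offers.
- The arm moves only by the tool apply_moves, never from a script. Its argument "series" is a list of rows, each a list of 7 numbers: the shift along the tool's x, y, z in mm, then the turn, a rotation vector about the tool's x, y, z in degrees, then the opening, from 0 (shut) to 1 (fully open). A call has 1 to 12 rows; each row shifts and turns the commanded pose from where the row before left it, along the tool's axes as they then stand; what a row does not reach is not made up. A row lasts 1/8 s, in which the tool goes at most 62.5 mm and 10.7 degrees, less where a joint would pass 70% of its speed; a pose out of reach is approached as far as the arm can. A call with a gripper value outside its range is refused whole. The fingers move at their own pace and stop on an object; "grip_force" is the grip in N (left out, the last holds). Time passes only in rows, so rows that do not move let the fingers close. It gives the time, the measured TCP pose, the force, the opening and the grip force at its end, in the units of the state.
- telemetry.observe(): the state, without advancing time (a new reading comes with each control period).
- get_image(name): name is "scene" or "top" or "wrist"; returns a dict with "frame" (480x640x3 uint8, red, green, blue), "z_map" (480x640 float32, m along the optical axis (not along the pixel's ray), 0 where there is no reading), "vertical_fov" (degrees; the focal length in pixels is half the picture's height over the tangent of half this angle, whatever the lens; pixels are square), "cx", "cy" (the principal point, pixels), "eye" and "attitude" of the camera in the world; the wrist camera has in their place "mount" (4x4, takes a point from camera to tool coordinates, whose origin is the TCP and whose axes are the flange's). Camera axes: x right, y up, looking along -z (the intrinsics and any distortion apply to the point x, -y, -z); pixel columns grow to the right and rows downward; lengths in m; the calibration is good to about 2 mm. A picture is of the moment at which its call begins: read the wrist's pose just before it.
- env.close_job(): hands the job in; it is judged then, once.
The state is a dict: "time_s": time; "q": joint angles; "qvel": joint speeds; "joint_efforts": joint torques, N m; "position": TCP position; "tool_rot": TCP orientation; "ft_force": force on the tool from outside, world axes, zero at the start; "wrist_torque": the same for the moment, N m; "grip_width": finger opening in m; "gripper_force": force on a finger pad.
Only numpy, scipy, OpenCV 4.12 (cv2) and the standard library are available. Lean on these libraries where they do the work, as an engineer would, in place of code of your own. Each camera call takes 0.05 s, during which the arm holds its last target. There are 200 camera calls.

## Working session

There is one attempt and no reset: what is moved stays moved. The work goes in short steps, Python scripts to look and compute and a tool call to move; the robot and the scene stay as the last step left them, time stands still between calls to the robot, and variables do not carry over. Pictures are saved under pics/ and viewed, at most 10 in all, crops included, and the job is handed in when it is done.

Besides the shell and the picture viewer there is one more tool, called after "Request:" as a command line: name --pt "numbers of a row" for each row, then --argument value for the rest. apply_moves: Moves the arm, as the interface text tells. Its arguments: {"type":"object","properties":{"series":{"type":"array"},"grip_force":{"type":"number"}},"required":["series"]}

```bash
mkdir -p pics; cat > h.py <<'E'
import numpy as np, cv2
from rig import telemetry, get_image, env
def save(im,n): cv2.imwrite('pics/'+n, cv2.cvtColor(im,cv2.COLOR_RGB2BGR))
def cloud(d):
    z=d['z_map']; f=240/np.tan(np.radians(d['vertical_fov'])/2)
    v,u=np.mgrid[:480,:640]
    P=np.stack([(u-d['cx'])/f*z,-(v-d['cy'])/f*z,-z],-1)
    W=P@np.array(d['attitude']).T+np.array(d['eye']); W[z==0]=np.nan
    return W
E
python3 - <<'E'
from h import *
for n in('top','scene'):
    d=get_image(n); save(d['frame'],n+'0.png'); np.save(n+'.npy',cloud(d)); print({k:d[k] for k in d if k not in('frame','z_map')})
s=telemetry.observe();print(s); print(env.pinch_z)
E
```

```text
{'vertical_fov': 52.551492616451746, 'cx': 320.81808871639737, 'cy': 245.4853799382264, 'eye': array([0.47030321, 0.16110536, 0.93137146]), 'attitude': array([[ 9.50532095e-04,  9.91901899e-01, -1.27002834e-01],
       [-9.99989990e-01,  1.49810495e-03,  4.21605210e-03],
       [ 4.37217366e-03,  1.26997556e-01,  9.91893394e-01]])}
{'vertical_fov': 48.92710028951518, 'cx': 321.417262341598, 'cy': 244.89933844291104, 'eye': array([0.2508114 , 0.6372396 , 0.80896764]), 'attitude': array([[-0.85167413,  0.41233872, -0.32346244],
       [-0.52406084, -0.66610422,  0.53072159],
       [ 0.00337737,  0.62151585,  0.78339431]])}
{'time_s': 0.1, 'q': array([-7.82270320e+01,  2.18382052e+01,  7.43802156e+01,  9.58355908e-04,
        8.38592801e+01, -1.23350640e+01]), 'qvel': array([-0.01938147, -0.08927404, -0.10668601, -0.10240456,  0.00179379,
       -0.01650696]), 'joint_efforts': array([ 3.28511233e-03, -4.49222803e+01, -2.31657636e+01, -2.12393920e-04,
        3.68703768e-03,  9.00329411e-06]), 'position': array([ 0.22460371, -0.50175219,  0.2307646 ]), 'tool_rot': array([[ 9.12777702e-01,  4.08456606e-01, -2.60417256e-04],
       [ 4.08456575e-01, -9.12776783e-01,  1.33100013e-03],
       [ 3.05952970e-04, -1.32127638e-03, -9.99999080e-01]]), 'ft_force': array([-0.94209704,  0.11709836,  0.18539521]), 'wrist_torque': array([-0.02315324, -0.01093111, -0.05902925]), 'gripper_force': 0.0, 'grip_width': 0.08540044150255294}
0.0187
```

View pics/top0.png

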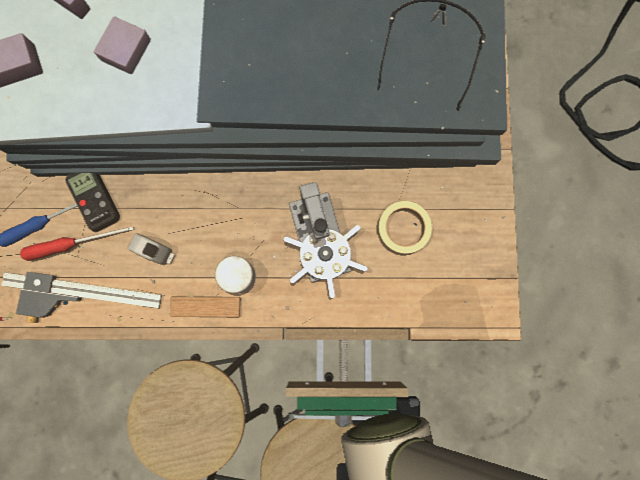

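View pics/scene0.png

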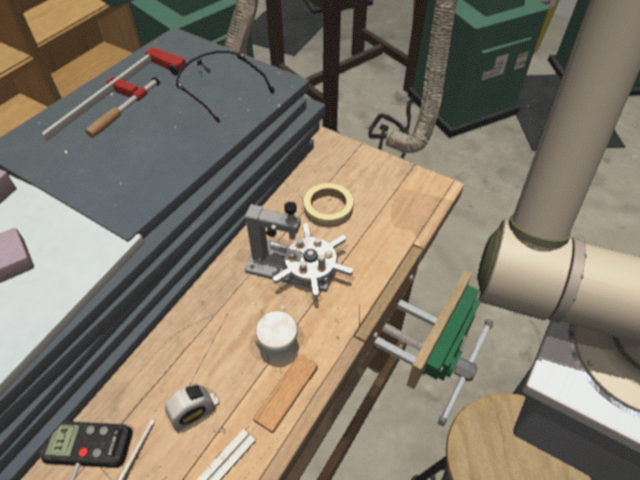

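The top view shows the wheel hub near (325,255), with the column towards (309,190). A tab at (331,297) points roughly at the robot, so the wheel may be hung between clicks. I'll measure it.

```bash
python3 - <<'E'
from h import *
W=np.load('top.npy')
r=W[170:320,260:390].reshape(-1,3); z=r[:,2]
from scipy.optimize import least_squares
print('z hist',np.histogram(z[~np.isnan(z)],bins=np.arange(-.01,.18,.01)))
d=r[(z>.034)&(z<.05)]
c=np.nanmedian(d,0)[:2]
# centre: refine using plane sector: tabs tips extents + symmetric 6-fold score
best=None
img=cv2.imread('pics/top0.png')
def score(p):
    # membership of points to star model: count inside minus outside
    x=d[:,:2]-p[:2]; R=np.hypot(*x.T); a=np.arctan2(x[:,1],x[:,0])-p[2]
    a=(a+np.pi/6)%(np.pi/3)-np.pi/6
    t=np.abs(R*np.sin(a)); ins=(R<.047)|((t<.005)&(R<.082))
    e=np.where(ins,0,np.minimum(np.maximum(t-.005,R-.082),R-.047)); e=np.maximum(e,0)
    return np.minimum(e,.008).sum()+np.maximum(0,0)
from scipy.optimize import differential_evolution
o=differential_evolution(score,[(c[0]-.03,c[0]+.03),(c[1]-.03,c[1]+.03),(0,np.pi/3)],seed=0)
print(len(d),o.x[:2],np.degrees(o.x[2]),o.fun/len(d),d[:,2].mean(), np.median(d[:,2]))
p=o.x
# arm top for yaw
a=r[(z>.11)&(z<.15)]; print('arm',len(a),a.mean(0)); b=a[:,:2]-a[:,:2].mean(0); u,s,v=np.linalg.svd(b,full_matrices=False); print('arm dir',np.degrees(np.arctan2(v[0,1],v[0,0])), s)
col=a[:,:2].mean(0)-p[:2]; print('dir centre->arm',np.degrees(np.arctan2(col[1],col[0])))
# base plate: z .006-.02
bp=r[(z>.007)&(z<.017)][:,:2].astype(np.float32); print('plate',len(bp),cv2.minAreaRect(bp))
# posts heights
x=r[:,:2]-p[:2]; R=np.hypot(*x.T); A=np.degrees(np.arctan2(x[:,1],x[:,0])-p[2])
for k in range(6):
    m=(R>.022)&(R<.045)&(np.abs((A-30-60*k+180)%360-180)<15)
    print(k,np.degrees(p[2])+30+60*k, np.round(np.nanpercentile(z[m],[50,75,90,95]),4))
for n,bb in(('top',(285,172,365,305)),('scene',(235,190,365,305))):
    im=cv2.imread(f'pics/{n}0.png')[bb[1]:bb[3],bb[0]:bb[2]]
    cv2.imwrite(f'pics/{n}c.png',cv2.resize(im,None,fx=4.5,fy=4.5,interpolation=cv2.INTER_CUBIC))
E
```

```text
z hist (array([ 2317, 12394,   960,   311,    64,  1951,   301,    73,    33,
          18,     4,     5,     8,    63,   770,     6,     0,    28]), array([-0.01,  0.  ,  0.01,  0.02,  0.03,  0.04,  0.05,  0.06,  0.07,
        0.08,  0.09,  0.1 ,  0.11,  0.12,  0.13,  0.14,  0.15,  0.16,
        0.17]))
1997 [0.56916965 0.15036141] 9.386697971108676 2.8841719629949517e-05 0.043851142098588765 0.043809210103391005
arm 847 [0.63557487 0.17205229 0.13480426]
arm dir -167.91718850330176 [0.75145625 0.2994654 ]
dir centre->arm 18.08932307882774
plate 995 ((0.5997092127799988, 0.1492125391960144), (0.2818255126476288, 0.24158762395381927), 2.2448625564575195)
0 39.386697971108674 [0.0637 0.1356 0.1705 0.1723]
1 99.38669797110867 [0.0474 0.0635 0.0662 0.0669]
2 159.38669797110867 [0.0475 0.0779 0.0801 0.0806]
3 219.38669797110867 [0.0465 0.0497 0.0517 0.0526]
4 279.3866979711087 [0.0469 0.0526 0.0554 0.0562]
5 339.3866979711087 [0.0479 0.0571 0.0883 0.1343]
```

View pics/topc.png

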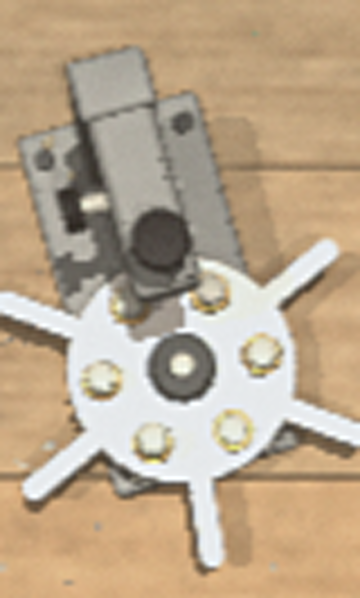

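View pics/scenec.png

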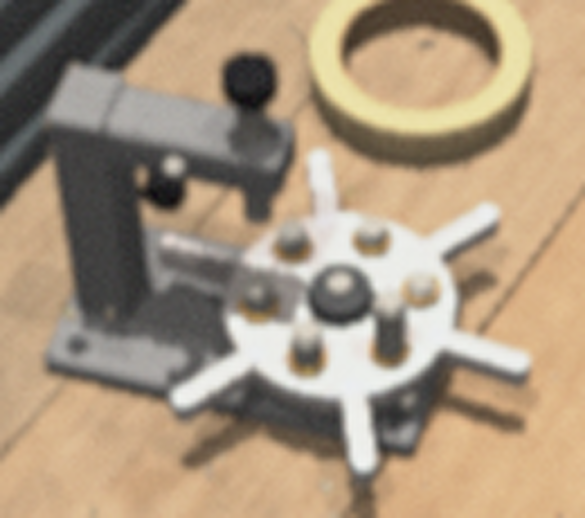

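The crop shows the tallest post at crop (152,440), world bearing about 159° and height about 0.08 m. The frame yaw is about 15.5°, so the wheel angle is about -2.5 rad, hung between -3.14 and -2.09. It has to go clockwise to 0. I'll push the front tab (bearing 189°) in +y. First I turn the tool and shut the gripper.

Request:
apply_moves --pt "0 0 0 0 0 -9.4 0" --pt "0 0 0 0 0 -9.4 0" --pt "0 0 0 0 0 -9.4 0" --pt "0 0 0 0 0 -9.4 0" --pt "0 0 0 0 0 -9.4 0" --pt "0 0 0 0 0 -9.4 0" --pt "0 0 0 0 0 -9.4 0" --pt "0 0 0 0 0 -9.4 0" --pt "0 0 0 0 0 0 0" --grip_force 40

```text
time_s: 1.23
position: [0.2246, -0.5019, 0.231]
tool_rot: [[-0.16, 0.987, -0.0], [0.987, 0.16, 0.001], [0.001, -0.0, -1.0]]
ft_force: [-0.8, -0.6, -0.1]
grip_width: -0.0004
gripper_force: 0.0
```

```bash
cat >> h.py <<'E'
C=np.array([.5692,.1504])
def rel(th,rad,off,z,C=C):
    "tool-frame shift (mm) and turn (deg) to the pose behind the tab at bearing th"
    s=telemetry.observe(); R=s['tool_rot']; t=np.radians(th)
    p=C+rad*np.array([np.cos(t),np.sin(t)])+off*np.array([-np.sin(t),np.cos(t)])
    yaw=np.degrees(np.arctan2(R[1,0],R[0,0])); dy=(th-90-yaw+180)%360-180
    print('pos',s['position'],'yaw',yaw,'grip',s['grip_width'],'F',s['ft_force'],'t',s['time_s'])
    print('target',p,'shift mm',1e3*R.T@(np.r_[p,z]-s['position']),'turn z',-dy)
E
python3 - <<'E'
from h import *
rel(189.4,.068,.026,.231)
E
```

```text
pos [ 0.22464738 -0.50186211  0.23100355] yaw 99.22566132533701 grip -0.00040301057856873993 F [-0.80485903 -0.56412555 -0.07400619] t 1.225
target [0.50635957 0.11364296] shift mm [5.62378045e+02 3.76747915e+02 4.28071852e-01] turn z -0.1743386746629767
```

Request:
apply_moves --pt "46.9 31.4 0 0 0 0 0" --pt "46.9 31.4 0 0 0 0 0" --pt "46.9 31.4 0 0 0 0 0" --pt "46.9 31.4 0 0 0 0 0" --pt "46.9 31.4 0 0 0 0 0" --pt "46.9 31.4 0 0 0 0 0" --pt "46.9 31.4 0 0 0 0 0" --pt "46.9 31.4 0 0 0 0 0" --pt "46.9 31.4 0 0 0 0 0" --pt "46.9 31.4 0 0 0 0 0" --pt "46.9 31.4 0 0 0 0 0" --pt "46.9 31.4 0 0 0 0 0"

```text
time_s: 2.72
position: [0.5059, 0.1162, 0.2313]
tool_rot: [[-0.158, 0.987, 0.0], [0.987, 0.158, -0.0], [-0.0, 0.0, -1.0]]
ft_force: [0.3, -0.9, 0.8]
grip_width: -0.0001
gripper_force: 0.0
```

```bash
python3 - <<'E'
from h import *
rel(189.4,.068,.026,.022)
d=get_image('wrist'); save(d['frame'],'w1.png')
E
```

```text
pos [0.50594338 0.11624056 0.23128294] yaw 99.08571554456529 grip -7.377507313159014e-05 F [ 0.30304335 -0.93481024  0.8479011 ] t 2.725
target [0.50635957 0.11364296] shift mm [-2.60355914e+00 -8.32331091e-03  2.09283282e+02] turn z -0.3142844554347164
```

View pics/w1.png

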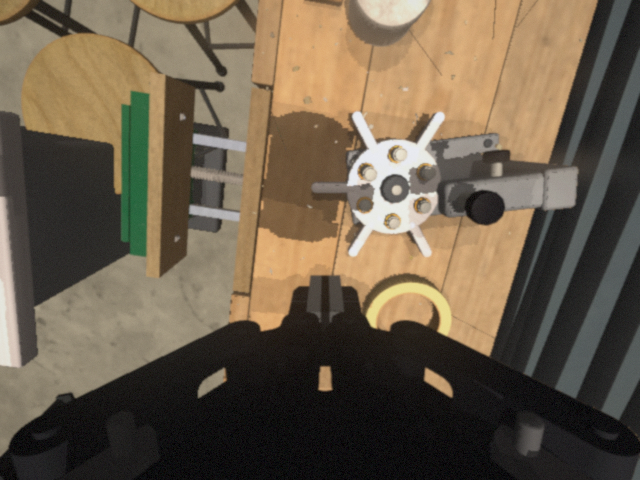

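The wrist view shows the front tab at about (330,188) and clear space for the finger behind it. Now I go down.

Request:
apply_moves --pt "-1 0 40 0 0 0 0" --pt "0 0 40 0 0 0 0" --pt "0 0 40 0 0 0 0" --pt "0 0 40 0 0 0 0" --pt "0 0 25 0 0 0 0" --pt "0 0 14 0 0 0 0" --pt "0 0 10 0 0 0 0" --pt "0 0 0 0 0 0 0"

```text
time_s: 3.78
position: [0.5057, 0.1133, 0.0223]
tool_rot: [[-0.161, 0.987, -0.0], [0.987, 0.161, -0.0], [0.0, -0.0, -1.0]]
ft_force: [0.1, 0.4, 0.4]
grip_width: -0.0002
gripper_force: 0.0
```

```bash
python3 - <<'E'
from h import *
rel(189.4,.068,.016,.022)
E
```

```text
pos [0.50565959 0.11334288 0.02229367] yaw 99.2686790768451 grip -0.00022430289373098056 F [0.05062998 0.38165487 0.42598844] t 3.775
target [0.50472631 0.12350868] shift mm [10.18338918  0.71629605  0.29357531] turn z -0.1313209231549024
```

Request:
apply_moves --pt "5 0 0 0 0 0 0" --pt "5 0 0 0 0 0 0" --pt "6 -1.1 0 0 0 5 0" --pt "6 -1.1 0 0 0 5 0" --pt "6 -1.1 0 0 0 5 0" --pt "6 -1.1 0 0 0 5 0" --pt "6 -1.1 0 0 0 5 0" --pt "0 0 0 0 0 0 0" --pt "0 0 0 0 0 0 0"

```text
time_s: 4.9
position: [0.499, 0.1532, 0.0225]
tool_rot: [[0.269, 0.963, 0.0], [0.963, -0.269, 0.0], [0.0, 0.0, -1.0]]
ft_force: [0.5, -0.3, -1.1]
grip_width: 0.0
gripper_force: 0.0
```

```bash
cat >> h.py <<'E'
from scipy.optimize import differential_evolution
def fit():
    d=get_image('top'); W=cloud(d); r=W[170:320,260:390].reshape(-1,3); z=r[:,2]; q=r[(z>.034)&(z<.05)&(np.hypot(r[:,0]-C[0],r[:,1]-C[1])<.09)]
    def s(p):
        x=q[:,:2]-p[:2]; R=np.hypot(*x.T); a=(np.arctan2(x[:,1],x[:,0])-p[2]+np.pi/6)%(np.pi/3)-np.pi/6
        t=np.abs(R*np.sin(a)); e=np.maximum(np.minimum(np.maximum(t-.005,R-.082),R-.047),0); return np.minimum(e,.008).sum()
    o=differential_evolution(s,[(C[0]-.005,C[0]+.005),(C[1]-.005,C[1]+.005),(0,np.pi/3)],seed=0)
    print('star',o.x[:2],np.degrees(o.x[2])%60,o.fun/len(q),len(q)); return d
E
python3 - <<'E'
from h import *
rel(165.5,.068,.016,.022)
d=fit(); im=d['frame'][172:305,255:385]; save(cv2.resize(im,None,fx=4.5,fy=4.5,interpolation=cv2.INTER_CUBIC),'t2.png')
E
```

```text
pos [0.49896519 0.15318368 0.0225059 ] yaw 74.4113233923719 grip 1.9443632833539704e-05 F [ 0.49635705 -0.31849687 -1.13052575] t 4.9
target [0.49935988 0.15193548] shift mm [-1.09636596  0.71541135  0.50585571] turn z -1.0886766076280878
star [0.56918176 0.15021609] 43.230600496488414 1.6005063364759586e-05 1011
```

View pics/t2.png

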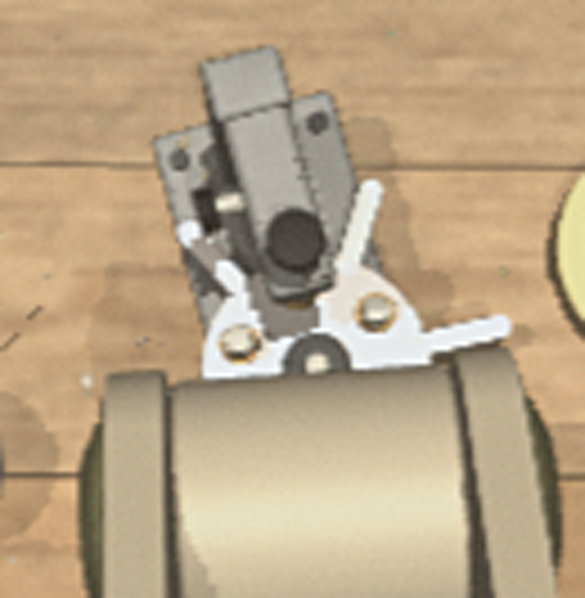

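The wheel rests in a click, with tabs at 43.2° mod 60, so the frame yaw is 13.2° and the tallest post is now 2 clicks from the rod. I back off, lift, and swing back behind the next front tab.

Request:
apply_moves --pt "-10 0 0 0 0 0 0" --pt "0 0 -20 0 0 0 0" --pt "0 0 -20 0 0 0 0" --pt "-11.4 5.5 0 0 0 -10 0" --pt "-11.4 5.5 0 0 0 -10 0" --pt "-11.4 5.5 0 0 0 -10 0" --pt "-11.4 5.5 0 0 0 -10 0" --pt "-11.4 5.5 0 0 0 -10 0" --pt "-11.4 5.5 0 0 0 -10 0" --pt "0 0 0 0 0 0 0"

```text
time_s: 6.2
position: [0.5381, 0.0831, 0.0622]
tool_rot: [[-0.697, 0.717, 0.0], [0.717, 0.697, -0.0], [-0.0, 0.0, -1.0]]
ft_force: [0.1, -0.3, 0.0]
grip_width: -0.0001
gripper_force: 0.0
```

```bash
python3 - <<'E'
from h import *
rel(223.2,.068,.026,.022)
fit()
E
```

```text
pos [0.53813222 0.08309172 0.06222368] yaw 134.17367421423236 grip -0.0001408668647629141 F [ 0.07848531 -0.30872646  0.00187669] t 6.2
target [0.53742836 0.08489761] shift mm [ 1.79268621  0.7489395  40.22345799] turn z 0.9736742142323749
star [0.56940364 0.150463  ] 43.041336650440236 7.128735111930066e-06 1154
```

Request:
apply_moves --pt "1.8 0.7 20 0 0 1 0" --pt "0 0 20 0 0 0 0" --pt "0 0 0 0 0 0 0" --pt "5 0 0 0 0 0 0" --pt "4 0 0 0 0 0 0" --pt "0 0 0 0 0 0 0"

```text
time_s: 7.0
position: [0.5309, 0.0926, 0.0229]
tool_rot: [[-0.686, 0.728, 0.001], [0.728, 0.686, -0.0], [-0.001, 0.001, -1.0]]
ft_force: [0.1, 0.2, 0.6]
grip_width: 0.0
gripper_force: 0.0
```

Request:
apply_moves --pt "6 -1.1 0 0 0 5 0" --pt "6 -1.1 0 0 0 5 0" --pt "6 -1.1 0 0 0 5 0" --pt "6 -1.1 0 0 0 5 0" --pt "6 -1.1 0 0 0 5 0" --pt "6 -1.1 0 0 0 5 0" --pt "6 -1.1 0 0 0 5 0" --pt "6 -1.1 0 0 0 5 0" --pt "6 -1.1 0 0 0 5 0" --pt "6 -1.1 0 0 0 5 0" --pt "6 -1.1 0 0 0 5 0" --pt "6 -1.1 0 0 0 5 0"

```text
time_s: 8.5
position: [0.5, 0.1548, 0.0226]
tool_rot: [[0.29, 0.957, -0.0], [0.957, -0.29, -0.001], [-0.001, 0.0, -1.0]]
ft_force: [-1.2, -3.1, -0.1]
grip_width: -0.0001
gripper_force: 1.5
```

Request:
apply_moves --pt "0 0 0 0 0 0 0" --pt "0 0 0 0 0 0 0"

```text
time_s: 8.75
position: [0.5002, 0.155, 0.0225]
tool_rot: [[0.286, 0.958, 0.0], [0.958, -0.286, 0.0], [0.0, 0.0, -1.0]]
ft_force: [-0.2, 0.1, -0.7]
grip_width: -0.0002
gripper_force: 0.0
```

```bash
python3 - <<'E'
from h import *
rel(163.1,.068,.016,.022)
fit()
E
```

```text
pos [0.50020871 0.15502033 0.02246446] yaw 73.39993067046439 grip -0.00022660191242783402 F [-0.2113447   0.06189028 -0.67653107] t 8.75
target [0.49948544 0.15485873] shift mm [-0.36160006 -0.64709664  0.46417988] turn z 0.29993067046439137
star [0.56912989 0.14980697] 41.538186469401 2.6127445226462393e-05 932
```

Request:
apply_moves --pt "-10 0 0 0 0 0 0" --pt "0 0 -20 0 0 0 0" --pt "0 0 -20 0 0 0 0" --pt "-11.4 5.5 0 0 0 -10 0" --pt "-11.4 5.5 0 0 0 -10 0" --pt "-11.4 5.5 0 0 0 -10 0" --pt "-11.4 5.5 0 0 0 -10 0" --pt "-11.4 5.5 0 0 0 -10 0" --pt "-11.4 5.5 0 0 0 -10 0" --pt "0 0 0 0 0 0 0"

```text
time_s: 10.05
position: [0.5381, 0.0844, 0.0622]
tool_rot: [[-0.684, 0.729, 0.0], [0.729, 0.684, -0.0], [-0.0, 0.0, -1.0]]
ft_force: [0.3, 0.4, 0.0]
grip_width: -0.0003
gripper_force: 0.0
```

```bash
python3 - <<'E'
from h import *
rel(223.1,.068,.026,.022)
fit()
d=get_image('scene'); im=d['frame'][190:305,235:365]; save(cv2.resize(im,None,fx=4.5,fy=4.5,interpolation=cv2.INTER_CUBIC),'s3.png')
E
```

```text
pos [0.5381041  0.08441866 0.06220804] yaw 133.1728117886922 grip -0.00034039046232587895 F [0.33617694 0.40770369 0.03051431] t 10.05
target [0.53731408 0.08495316] shift mm [ 0.93492853 -0.21223946 40.2079203 ] turn z 0.07281178869220639
star [0.56921625 0.15042074] 41.06488539084054 2.2416812627061382e-05 1101
```

View pics/s3.png

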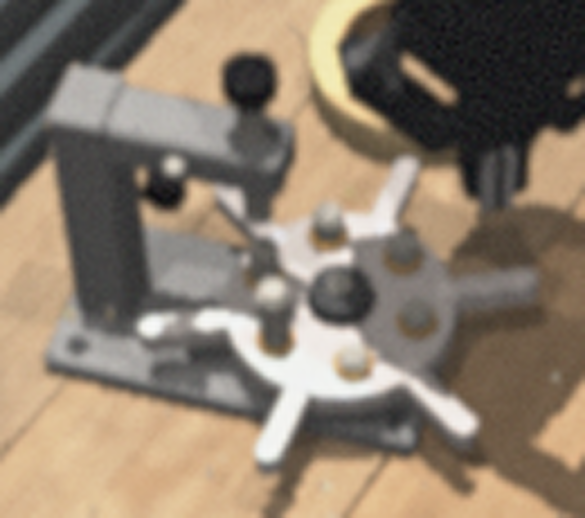

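The scene crop shows the tallest post at (275,310), one click anticlockwise of the rod. I do the last click the same way, slower at the end.

Request:
apply_moves --pt "1 0 20 0 0 0 0" --pt "0 0 20 0 0 0 0" --pt "0 0 0 0 0 0 0" --pt "5 0 0 0 0 0 0" --pt "5 0 0 0 0 0 0" --pt "0 0 0 0 0 0 0"

```text
time_s: 10.9
position: [0.5302, 0.0937, 0.0229]
tool_rot: [[-0.686, 0.727, 0.001], [0.727, 0.686, 0.0], [-0.0, 0.0, -1.0]]
ft_force: [0.4, -0.4, -0.0]
grip_width: 0.0001
gripper_force: 0.0
```

Request:
apply_moves --pt "6 -1.1 0 0 0 5 0" --pt "6 -1.1 0 0 0 5 0" --pt "6 -1.1 0 0 0 5 0" --pt "6 -1.1 0 0 0 5 0" --pt "6 -1.1 0 0 0 5 0" --pt "6 -1.1 0 0 0 5 0" --pt "6 -1.1 0 0 0 5 0" --pt "6 -1.1 0 0 0 5 0" --pt "6 -1.1 0 0 0 5 0" --pt "3 -0.6 0 0 0 2.5 0" --pt "3 -0.6 0 0 0 2.5 0" --pt "3 -0.6 0 0 0 2.5 0"

```text
time_s: 12.4
position: [0.4997, 0.1469, 0.0226]
tool_rot: [[0.161, 0.987, 0.001], [0.987, -0.161, -0.0], [-0.0, 0.001, -1.0]]
ft_force: [-0.0, -2.5, -0.0]
grip_width: 0.0003
gripper_force: 0.6
```

Request:
apply_moves --pt "3 -0.6 0 0 0 2.5 0" --pt "3 -0.6 0 0 0 2.5 0" --pt "2.4 -0.5 0 0 0 2 0" --pt "0 0 0 0 0 0 0" --pt "0 0 0 0 0 0 0"

```text
time_s: 13.02
position: [0.4996, 0.1555, 0.0225]
tool_rot: [[0.278, 0.96, 0.0], [0.96, -0.278, 0.0], [0.0, 0.0, -1.0]]
ft_force: [0.0, 0.2, 0.3]
grip_width: 0.0
gripper_force: 0.0
```

```bash
python3 - <<'E'
from h import *
rel(163.1,.068,.016,.022)
fit()
E
```

```text
pos [0.49962937 0.15552523 0.02245323] yaw 73.84095646062816 grip 6.627143746778457e-06 F [0.01680236 0.21587793 0.27311466] t 13.025
target [0.49948544 0.15485873] shift mm [-0.68032968  0.04714833  0.45308456] turn z 0.7409564606281833
star [0.56940646 0.15033538] 42.85862135891156 1.6691765902926662e-05 984
```

Retract and lift well clear, then check.

Request:
apply_moves --pt "-10 0 0 0 0 0 0" --pt "0 0 -20 0 0 0 0" --pt "0 0 -20 0 0 0 0" --pt "0 -40 -40 0 0 0 0" --pt "-40 -40 -40 0 0 0 0" --pt "-40 -30 -40 0 0 0 0" --pt "-50 0 0 0 0 0 0" --pt "-50 0 0 0 0 0 0" --pt "-50 0 0 0 0 0 0" --pt "0 0 0 0 0 0 0" --pt "0 0 0 0 0 0 0"

```text
time_s: 14.45
position: [0.3326, -0.0407, 0.1774]
tool_rot: [[0.28, 0.96, -0.0], [0.96, -0.28, 0.0], [0.0, -0.0, -1.0]]
ft_force: [-0.2, 0.7, -0.2]
grip_width: -0.0003
gripper_force: 0.0
```

```bash
python3 - <<'E'
from h import *
rel(163.1,.068,.016,.022)
fit()
d=get_image('scene'); im=d['frame'][190:305,235:365]; save(cv2.resize(im,None,fx=4.5,fy=4.5,interpolation=cv2.INTER_CUBIC),'s4.png')
E
```

```text
pos [ 0.33255555 -0.04073931  0.17739666] yaw 73.76504022006472 grip -0.0002540487776919407 F [-0.17260002  0.7159405  -0.15197599] t 14.45
target [0.49948544 0.15485873] shift mm [234.42197389 105.61506787 155.44806757] turn z 0.665040220064725
star [0.56921213 0.15040133] 42.83105560961951 1.1701966852306298e-05 2133
```

View pics/s4.png

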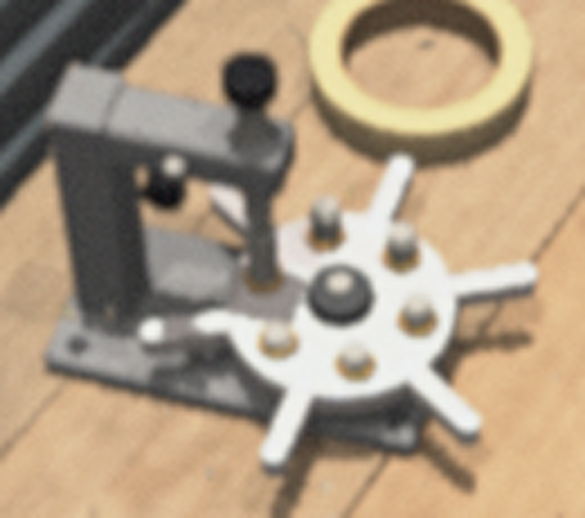

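The tallest post now stands right under the rod, at (262,235) in the crop. The wheel is in its click at 42.8°, the gripper is clear, and the tape roll has not moved. Handing in.

```bash
python3 -c "
from rig import env; print(env.close_job())"
```

```text
the job is handed in; nothing more can be done
None
```

I flicked the wheel clockwise from its half-way start through three clicks, so the tallest post rests in its click under the depth rod; the loose things were not touched, and the job is handed in.

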